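# Bottom the needle valve and back it off a quarter of a turn

## Task

The needle valve clamped upright in the bench vise needs its opening set. Turn its bar handle clockwise until the needle just bottoms on its seat, finger-tight and no harder because the seat is soft, then back it off a quarter of a turn and let go. Leave the things lying round the vise alone.

Things in the scene. Friction and masses are not known exactly. Their poses are not given: they have to be found in the camera images.
- handle_mid (a point): Middle of the needle valve's black bar handle, on its vertical turning axis, 228 mm above the bench. The bar is 66 mm long (x axis), 12 mm thick with flat sides (y), 20 mm tall (z); its ends look alike. Below it 22 mm of bare 8 mm stem, then the valve's hexagons. Clockwise from above closes; the handle does not rise or sink and stays where it is left, but let go on a pressed seat it springs back to first contact.
- needle_tip (a point): Point of the needle, out of sight inside the valve block on the axis. It rises 0.5 mm per turn of the handle, so its reading (off by 1 mm and more) cannot find the seat or a part of a turn: that must be felt. It starts 1.0 to 3.2 rad of handle turn open. The bar's heading at which it bottoms differs each time.
- seat (a point): Top of the soft seat insert at the bottom of the valve's bore, on the axis, 145 mm above the bench, out of sight. Free, it stands where the needle first touches it; under the needle it gives by 0.08 mm per rad of handle turn past first contact, too little to read. z is up.
- valve_top (a point): Top of the valve's uppermost hexagon nut, on the axis, 196 mm above the bench (nuts up to 28 mm wide). Feel of the valve: an even drag of about 0.05 N m, then the soft seat, where torque climbs by about 2.5 N m for each further rad. More than 0.3 rad past first contact (about 0.8 N m) ruins the seat.
- vise: Red bench vise, about 300 mm long, 104 mm wide at the jaws, fixed; origin on the bench right under the valve's axis, z up, its screw and tommy bar to -x. The jaws end 152 mm above the bench and hold the valve upright: a steel block 26 x 60 mm, top at 170 mm.
- can_mid (a point): Bystander: upright metal can, 58 mm diameter, 170 mm tall; this point is half-way up on its axis.
- tumbler_mid (a point): Bystander: upright open drinking glass, 68 mm diameter, 125 mm tall; this point is half-way up on its axis.
- screwdriver_grip (a point): Bystander: screwdriver about 200 mm long, lying flat on the bench; the middle of its black grip.
- spanner_grip (a point): Bystander: open-ended spanner about 170 mm long, lying flat on the bench; the middle of its shank.

How it is judged (in metres and radians):
On the way:
1. the needle bottoms on its seat (0.04 rad or more past first contact) (z of seat in the frame of vise below 0.144997 m), for 0.1 s.
At the end, for the whole second after the job is handed in: The needle has been bottomed on its seat; the handle then stands backed off a quarter of a turn from first contact with the seat, within 0.4 rad (about 23 degrees) either way, at rest and released (z of needle_tip in the frame of seat between 9.3169e-05 and 0.000156831 m); the robot touches nothing.
It fails at once if the needle is forced into its seat (more than 0.3 rad past first contact, about 0.8 N m) (z of seat in the frame of vise below 0.144976 m).
It fails at once if the can is disturbed (moved more than 25 mm) (distance of can_mid from where it was at the start of the episode above 0.025 m).
It fails at once if the tumbler is disturbed (moved more than 25 mm) (distance of tumbler_mid from where it was at the start of the episode above 0.025 m).
It fails at once if the screwdriver is disturbed (moved more than 25 mm) (distance of screwdriver_grip from where it was at the start of the episode above 0.025 m).
It fails at once if the spanner is disturbed (moved more than 25 mm) (distance of spanner_grip from where it was at the start of the episode above 0.025 m).
It also fails if it takes over 72 s, if anything falls off the work surface, if the arm or the gripper's body presses on something with over 40 N, if the wrist force passes 120 N, or if a joint passes its speed limit or range.

## Robot

A 6-joint arm with a two-finger parallel gripper is mounted at the origin on the work surface. World frame = base frame: x ahead of the robot, y to its left, z up, the work surface at z = 0. Lengths are in mm, angles in rad, forces in N, time in s.
With the tool pointing down it reaches from about 350 to 775 mm from the base axis. Payload 7.3 kg.
Tool frame: the origin (TCP) lies at the very end of the fingers, on their centre line; the grasp point (between the pads) lies 19 mm behind it; z points along the fingers, y is the direction in which the jaws open and shut (so a half turn about z gives the same grasp; the last joint's range is limited). The gripper opens to 92 mm and grips with 3 to 60 N. Pads are 19 mm wide; open, the fingers measure 130 mm over their backs; the gripper's body (75 mm by 190 mm) begins 47 mm behind the grasp point.
Start: joints at [-1.264, 0.342, 1.524, -0, 1.275, -0.146], TCP at [229.704, -472.103, 226.741] pointing down, gripper open.
Joint ranges: [-2.53, 2.53], [-0.77, 2.02], [0.04, 2.7], [-1, 4.14], [0.28, 2.66], [-3.11, 3.11]. Speed limits (rad/s): [2.57, 2.57, 3.14, 3.14, 3.14, 3.14].

## Interface

Orientations are given as [roll, pitch, yaw] about the fixed x, y, z axes, in that order (R = Rz(yaw) Ry(pitch) Rx(roll)).
In Python, from plant import * gives the robot as it stands.
- The arm moves only by the tool arm_command, never from a script. Its argument "targets" is text: rows parted by semicolons, each of 7 numbers parted by spaces: the shift along the world's x, y, z in m, then the turn, a rotation vector about the world's x, y, z in degrees, then the finger opening in m, from 0 to 0.0918. A call has 1 to 5 rows; each row is the pose to reach, as a shift and turn from the pose commanded when the call began; what a row does not reach only later rows make up. A row lasts 1/10 s, in which the tool goes at most 50 mm and 8.59 degrees, less where a joint would pass 70% of its speed; a pose out of reach is approached as far as the arm can. A call with a gripper value outside its range is refused whole. The fingers move at their own pace and stop on an object; the grip force is fixed at half the most. Time passes only in rows, so rows that repeat a pose let the fingers close. It gives the time, the measured TCP pose, the force and the opening at its end, in the units of the state.
- get_obs(): the state, without advancing time (a new reading comes with each control period).
- capture(name): name is "side" or "top" or "wrist"; returns a dict with "color" (400x640x3 uint8, red, green, blue), "range_z" (400x640 float32, mm along the optical axis (not along the pixel's ray), 0 where there is no reading), "camera_matrix" (3x3 intrinsics, pixels), "rvec" (rotation vector, rad) and "tvec" (3), from world to camera coordinates, as OpenCV has them; the wrist camera has in their place "tool_from_camera" (4x4, takes a point from camera to tool coordinates, whose origin is the TCP and whose axes are the flange's). Camera axes: x right, y down, z forward; pixel columns grow to the right and rows downward; lengths in mm; the calibration is good to about 2 mm. A picture is of the moment at which its call begins: read the wrist's pose just before it.
- close_job(): hands the job in, once; it reports no verdict.
The state is a dict: "time": time; "joint_positions": joint angles; "dq": joint speeds; "tau": joint torques, N m; "tool_pos": TCP position; "tcp_rot": TCP orientation; "contact_force": force on the tool from outside, world axes, zero at the start; "moment": the same for the moment, N m; "grip_width": finger opening in mm.
Only numpy, scipy, OpenCV 4.12 (cv2) and the standard library are available. Lean on these libraries where they do the work, as an engineer would, in place of code of your own. Each camera call takes 0.05 s, during which the arm holds its last target. There are 200 camera calls.

## Working session

There is one attempt and no reset: what is moved stays moved. The work goes in short steps, Python scripts to look and compute and a tool call to move; the robot and the scene stay as the last step left them, time stands still between calls to the robot, and variables do not carry over. Pictures are saved under pics/ and viewed, about 8 in all and at most 12, crops included, and the job is handed in when it is done.

Besides the shell and the picture viewer there is one more tool, called after "Request:" by a JSON object that holds its "api" and its "payload", one argument or row to a line. arm_command: Moves the arm, as the interface text tells. Its arguments: {"type":"object","properties":{"targets":{"type":"string"}},"required":["targets"]}

```bash
mkdir -p pics; ls
cat > h.py <<'E'
from plant import *
import numpy as np, cv2
def save(n,f):
    c=capture(n); cv2.imwrite('pics/'+f+'.png',c['color'][:,:,::-1]); np.savez('pics/'+f+'.npz',**{k:np.asarray(v) for k,v in c.items()}); return c
def world(c,u,v,z):
    K=np.array(c['camera_matrix']);R=cv2.Rodrigues(np.array(c['rvec'],float))[0];t=np.array(c['tvec'],float).ravel()
    return R.T@(np.linalg.inv(K)@[u,v,1]*z-t)
E
python3 - <<'E'
from h import *
o=get_obs();print(o)
for n in('top','side'):
    c=save(n,n+'0');R=cv2.Rodrigues(np.array(c['rvec'],float))[0];print(n,c['camera_matrix'],-R.T@np.array(c['tvec']).ravel(),R[2])
a=cv2.imread('pics/top0.png');b=cv2.imread('pics/side0.png')
cv2.imwrite('pics/both.png',cv2.resize(np.vstack([a,b]),(480,600)))
E
```

```text
pics
{'time': 0.0, 'joint_positions': array([-1.26402002e+00,  3.42730634e-01,  1.52505327e+00, -3.22144623e-06,
        1.27539170e+00, -1.45992387e-01]), 'dq': array([-0.0015816 , -0.00036068,  0.00030105,  0.00111717,  0.00026739,
       -0.00016519]), 'tau': array([-2.98167324e-03, -4.31255329e+01, -2.44222283e+01,  7.13517889e-02,
        5.58763300e-02, -1.34860634e-04]), 'tool_pos': array([ 229.55864561, -471.68252335,  226.02820774]), 'tcp_rot': array([-3.14002609e+00, -2.27231430e-04,  4.52769452e-01]), 'contact_force': array([0.00710827, 0.12057712, 0.72083275]), 'moment': array([ 0.00414987,  0.01683566, -0.01754149]), 'grip_width': 91.94540598072395}
top [[447.13594832   0.         324.67898718]
 [  0.         447.13594832 206.01739118]
 [  0.           0.           1.        ]] [ 414.83336158  -10.18100457 1191.12773444] [ 0.16287059 -0.00626024 -0.98662758]
side [[512.60940384   0.         325.26901047]
 [  0.         512.60940384 209.84179746]
 [  0.           0.           1.        ]] [238.80976069 688.31096714 887.14870633] [ 0.32529357 -0.65174814 -0.6851339 ]
```

View pics/top0.png

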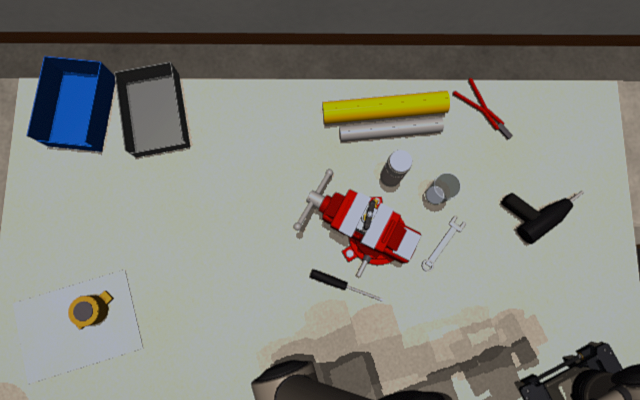

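View pics/side0.png

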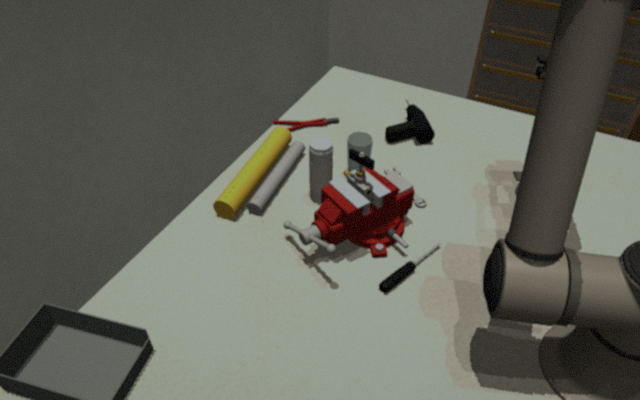

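The top view shows the vise with the valve at about (371,212), the can at (397,167), the tumbler at (440,190), the spanner at (443,243) and the screwdriver at (345,285). In the side view the black handle is at about (361,158). Next I'll locate the handle from depth in both views.

```bash
cat > m.py <<'E'
from h import *
def pts(f):
    c=dict(np.load('pics/'+f+'.npz'));Z=c['range_z'];v,u=np.mgrid[:400,:640]
    K=c['camera_matrix'];R=cv2.Rodrigues(c['rvec'])[0];t=c['tvec'].ravel()
    P=((np.linalg.inv(K)@np.stack([u,v,np.ones_like(u)]).reshape(3,-1))*Z.ravel()-t[:,None]).T@R
    return P.reshape(400,640,3),c
if __name__=='__main__':
    for f,(x0,x1,y0,y1) in (('top0',(340,410,170,250)),('side0',(335,385,140,190))):
        P,c=pts(f);g=c['color'].astype(int)
        s=np.zeros((400,640),bool);s[y0:y1,x0:x1]=1
        for name,q in (('high',P[...,2]>212),('dark',(g.max(2)<50)&(P[...,2]>205))):
            m=s&q&(c['range_z']>0)
            p=P[m]
            if len(p)<4: print(f,name,len(p));continue
            cen=p.mean(0);w,V=np.linalg.eigh(np.cov(p[:,:2].T));
            print(f,name,len(p),cen.round(1),np.sqrt(w).round(1),'dir',np.degrees(np.arctan2(V[1,1],V[0,1])).round(1),'z',p[:,2].min().round(),p[:,2].max().round(),p.min(0).round(),p.max(0).round(), 'pix',np.argwhere(m).min(0),np.argwhere(m).max(0))
    P,_=pts('top0')
    for n,(u,v) in dict(can=(400,158),tum=(435,195),pad=(345,212),jaw=(380,240)).items(): print(n,P[v,u].round())
    a=cv2.imread('pics/top0.png')[165:255,330:450];b=cv2.imread('pics/side0.png')[130:220,310:430]
    cv2.imwrite('pics/crop.png',cv2.resize(np.hstack([a,b]),None,fx=3.3,fy=3.3,interpolation=cv2.INTER_CUBIC))
E
python3 m.py
```

```text
top0 high 177 [ 552.6 -111.8  237.5] [ 3.6 18.6] dir 165.7 z 222.0 246.0 [ 522. -123.  222.] [ 586. -101.  246.] pix [200 364] [230 374]
top0 dark 47 [ 552.4 -110.2  236.8] [ 3.6 21.5] dir 164.1 z 222.0 243.0 [ 522. -123.  222.] [ 583. -101.  243.] pix [201 364] [229 374]
side0 high 301 [ 554.1 -110.   231.8] [ 3.5 18.6] dir 166.6 z 212.0 245.0 [ 524. -127.  212.] [587. -99. 245.] pix [148 349] [168 374]
side0 dark 243 [ 556.  -109.3  230.2] [ 2.4 18.6] dir 165.4 z 209.0 242.0 [ 525. -123.  209.] [587. -99. 242.] pix [149 349] [168 373]
can [ 699. -194.  171.]
tum [ 622. -289.  109.]
pad [573. -65. 149.]
jaw [ 507. -146.  149.]
```

View pics/crop.png

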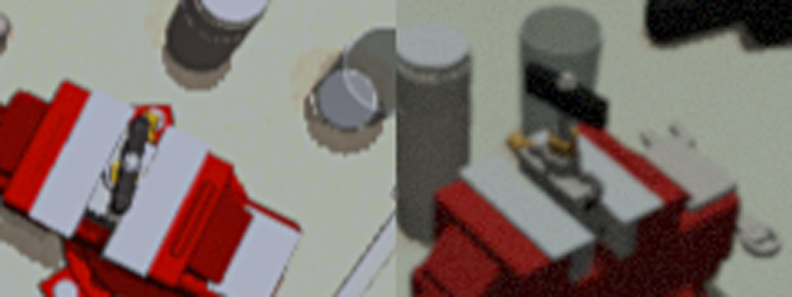

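Both views agree: handle centre about (554,-111,228), bar heading about 165.5° (equal to -14.5°). I'll approach at yaw 165.5°, which leaves about 265° of clockwise travel on the last joint.

Request:
{"api": "arm_command", "payload": {
  "targets": "0 0 0.04 0 0 8 0.0918; 0 0 0.08 0 0 16 0.0918; 0.03 0.033 0.08 0 0 24 0.0918; 0.06 0.066 0.08 0 0 32 0.0918; 0.09 0.1 0.08 0 0 40 0.0918"
}}

```text
time: 0.6
tool_pos: [320.2, -371.0, 306.6]
tcp_rot: [-3.142, -0.0, 1.155]
contact_force: [-0.1, -0.4, -0.4]
grip_width: 92.0
```

Request:
{"api": "arm_command", "payload": {
  "targets": "0.024 0.026 0 0 0 8 0.0918; 0.048 0.052 0 0 0 16 0.0918; 0.072 0.078 0 0 0 24 0.0918; 0.096 0.104 0 0 0 32 0.0918; 0.12 0.13 0 0 0 40 0.0918"
}}

```text
time: 1.1
tool_pos: [440.4, -240.8, 306.4]
tcp_rot: [-3.141, -0.001, 1.855]
contact_force: [0.4, 0.0, -0.1]
grip_width: 91.7
```

Request:
{"api": "arm_command", "payload": {
  "targets": "0.024 0.026 0 0 0 8 0.0918; 0.048 0.052 0 0 0 16 0.0918; 0.072 0.078 0 0 0 24 0.0918; 0.096 0.104 0 0 0 32 0.0918; 0.114 0.131 0 0 0 40 0.0918"
}}

```text
time: 1.6
tool_pos: [554.7, -109.8, 306.0]
tcp_rot: [-3.141, -0.001, 2.553]
contact_force: [-0.2, -0.0, 0.1]
grip_width: 92.2
```

Request:
{"api": "arm_command", "payload": {
  "targets": "0 0 0 0 0 8 0.0918; 0 0 0 0 0 16 0.0918; 0 0 0 0 0 19.6 0.0918; 0 0 0 0 0 19.6 0.0918; 0 0 0 0 0 19.6 0.0918"
}}

```text
time: 2.1
tool_pos: [553.6, -111.1, 306.4]
tcp_rot: [3.141, -0.001, 2.887]
contact_force: [-0.1, -0.0, -0.0]
grip_width: 91.8
```

Run:
```python
from h import *
from scipy.spatial.transform import Rotation as Ro
o=get_obs();print(o['tool_pos'],o['tcp_rot'],o['joint_positions'],o['moment'])
c=save('wrist','w0');Z=c['range_z'];T=np.array(c['tool_from_camera']);v,u=np.mgrid[:400,:640]
P=(np.linalg.inv(c['camera_matrix'])@np.stack([u,v,np.ones_like(u)]).reshape(3,-1))*Z.ravel()
P=T[:3,:3]@P+T[:3,3:];W=(Ro.from_euler('xyz',o['tcp_rot']).as_matrix()@P).T+o['tool_pos']
m=(Z.ravel()>0)&(np.hypot(W[:,0]-554,W[:,1]+111)<45)&(W[:,2]>225)&(W[:,2]<250);p=W[m]
r=cv2.minAreaRect(p[:,:2].astype(np.float32));print(len(p),p.mean(0),np.median(p[:,2]),r)
w,V=np.linalg.eigh(np.cov(p[:,:2].T));print(np.degrees(np.arctan2(V[1,1],V[0,1])))
```

```text
[ 553.57544376 -111.10204141  306.43395499] [ 3.14143886e+00 -6.66256347e-04  2.88731485e+00] [-3.33854597e-01  3.71318878e-01  1.26189399e+00  1.00536593e-04
  1.50905615e+00 -1.65037930e+00] [ 0.1024612  -0.07904479 -0.00750905]
1374 [ 553.78550115 -112.6954208   238.67979324] 238.62024824385213 ((555.9686889648438, -113.44474792480469), (11.722675323486328, 65.34794616699219), 75.56673431396484)
165.73203385058727
```

View pics/w0.png

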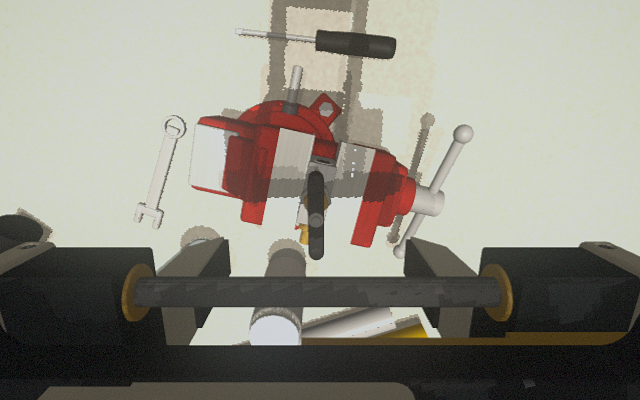

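The wrist view shows the bar upright at about (316,215), between the open fingers. Its depth gives a centre near (555,-112.5), top at 238.6 and heading 165.7°. I'll descend and grip.

Request:
{"api": "arm_command", "payload": {
  "targets": "0.001 -0.001 -0.04 0 0 0 0.0918; 0.001 -0.001 -0.075 0 0 0 0.0918; 0.001 -0.001 -0.095 0 0 0 0.0918; 0.001 -0.001 -0.095 0 0 0 0.0918; 0.001 -0.001 -0.095 0 0 0 0.04"
}}

```text
time: 2.65
tool_pos: [555.0, -112.3, 212.4]
tcp_rot: [3.142, 0.001, 2.888]
contact_force: [1.4, -0.3, 0.2]
grip_width: 87.9
```

Request:
{"api": "arm_command", "payload": {
  "targets": "0 0 0 0 0 0 0.02; 0 0 0 0 0 0 0.016; 0 0 0 0 0 0 0.014; 0 0 0 0 0 0 0.012; 0 0 0 0 0 0 0.01"
}}

```text
time: 3.15
tool_pos: [554.8, -112.1, 212.0]
tcp_rot: [3.142, 0.0, 2.889]
contact_force: [0.2, -0.3, 0.2]
grip_width: 48.1
```

Request:
{"api": "arm_command", "payload": {
  "targets": "0 0 0 0 0 0 0.005; 0 0 0 0 0 0 0; 0 0 0 0 0 0 0; 0 0 0 0 0 0 0; 0 0 0 0 0 0 0"
}}

```text
time: 3.65
tool_pos: [554.7, -112.2, 211.7]
tcp_rot: [-3.141, -0.0, 2.889]
contact_force: [-0.4, -0.5, 0.5]
grip_width: 11.9
```

```bash
cat > s.py <<'E'
from h import *
o=get_obs();print(o['time'],o['tool_pos'].round(1),'yaw',o['tcp_rot'][2].round(4),'F',o['contact_force'].round(1),'M',o['moment'].round(3),o['grip_width'].round(1),'q6',o['joint_positions'][5].round(3),'tau6',o['tau'][5].round(3))
E
python3 s.py
```

```text
Traceback (most recent call last):
  File "s.py", line 2, in <module>
    o=get_obs();print(o['time'],o['tool_pos'].round(1),'yaw',o['tcp_rot'][2].round(4),'F',o['contact_force'].round(1),'M',o['moment'].round(3),o['grip_width'].round(1),'q6',o['joint_positions'][5].round(3),'tau6',o['tau'][5].round(3))
                                                                                                                                               ^^^^^^^^^^^^^^^^^^^^^
AttributeError: 'float' object has no attribute 'round'
```

Request:
{"api": "arm_command", "payload": {
  "targets": "0 0 0 0 0 -5 0; 0 0 0 0 0 -10 0; 0 0 0 0 0 -15 0; 0 0 0 0 0 -20 0; 0 0 0 0 0 -20 0"
}}

```text
time: 4.15
tool_pos: [554.9, -111.7, 211.7]
tcp_rot: [3.141, -0.0, 2.54]
contact_force: [1.4, 1.9, -0.0]
grip_width: 11.7
```

```bash
sed -i "s/o\['grip_width'\].round(1)/round(o['grip_width'],1)/" s.py; python3 s.py
```

```text
4.15 [ 554.9 -111.7  211.7] yaw 2.5397 F [ 1.4  1.9 -0. ] M [ 0.438 -0.365  0.011] 11.7 q6 -1.304 tau6 0.95
```

Request:
{"api": "arm_command", "payload": {
  "targets": "0 0 0 0 0 -5 0; 0 0 0 0 0 -10 0; 0 0 0 0 0 -15 0; 0 0 0 0 0 -20 0; 0 0 0 0 0 -20 0"
}}

```text
time: 4.65
tool_pos: [555.3, -111.2, 211.7]
tcp_rot: [3.14, -0.0, 2.192]
contact_force: [3.2, 4.3, -1.7]
grip_width: 12.2
```

```bash
python3 s.py
```

```text
4.65 [ 555.3 -111.2  211.7] yaw 2.1921 F [ 3.2  4.3 -1.7] M [ 0.669 -0.674  0.048] 12.2 q6 -0.956 tau6 0.878
```

Request:
{"api": "arm_command", "payload": {
  "targets": "0.0006 0.0009 0 0 0 -4 0; 0.0006 0.0009 0 0 0 -8 0; 0.0006 0.0009 0 0 0 -12 0; 0.0006 0.0009 0 0 0 -14 0; 0.0006 0.0009 0 0 0 -14 0"
}}

```text
time: 5.15
tool_pos: [555.7, -111.0, 211.7]
tcp_rot: [3.141, 0.0, 1.949]
contact_force: [3.3, 1.7, -1.5]
grip_width: 12.0
```

```bash
python3 s.py
```

```text
5.15 [ 555.7 -111.   211.7] yaw 1.9494 F [ 3.3  1.7 -1.5] M [ 0.398 -0.62   0.05 ] 12.0 q6 -0.712 tau6 0.44
```

Request:
{"api": "arm_command", "payload": {
  "targets": "0.0005 0 0 0 0 -4 0; 0.0005 0 0 0 0 -8 0; 0.0005 0 0 0 0 -8 0"
}}

```text
time: 5.45
tool_pos: [556.0, -110.9, 211.7]
tcp_rot: [3.141, -0.0, 1.809]
contact_force: [3.5, 2.8, -0.4]
grip_width: 11.7
```

```bash
python3 s.py
```

```text
5.45 [ 556.  -110.9  211.7] yaw 1.8094 F [ 3.5  2.8 -0.4] M [ 0.515 -0.569  0.05 ] 11.7 q6 -0.571 tau6 0.765
```

Request:
{"api": "arm_command", "payload": {
  "targets": "0.0005 0.0003 0 0 0 -4 0; 0.0005 0.0003 0 0 0 -8 0; 0.0005 0.0003 0 0 0 -8 0"
}}

```text
time: 5.75
tool_pos: [556.3, -110.9, 211.7]
tcp_rot: [-3.142, -0.0, 1.67]
contact_force: [1.8, 1.8, -0.7]
grip_width: 11.7
```

```bash
python3 s.py
```

```text
5.75 [ 556.3 -110.9  211.7] yaw 1.6703 F [ 1.8  1.8 -0.7] M [ 0.357 -0.42   0.013] 11.7 q6 -0.431 tau6 0.761
```

Request:
{"api": "arm_command", "payload": {
  "targets": "0 0 0 0 0 -4 0; 0 0 0 0 0 -8 0; 0 0 0 0 0 -8 0"
}}

```text
time: 6.05
tool_pos: [556.5, -110.8, 211.7]
tcp_rot: [3.141, -0.0, 1.531]
contact_force: [2.8, 2.4, -1.3]
grip_width: 12.0
```

```bash
python3 s.py
```

```text
6.05 [ 556.5 -110.8  211.7] yaw 1.5311 F [ 2.8  2.4 -1.3] M [ 0.375 -0.647  0.028] 12.0 q6 -0.292 tau6 0.761
```

Request:
{"api": "arm_command", "payload": {
  "targets": "0 0 0 0 0 -4 0; 0 0 0 0 0 -8 0; 0 0 0 0 0 -8 0"
}}

```text
time: 6.35
tool_pos: [556.8, -110.9, 211.8]
tcp_rot: [3.14, -0.0, 1.392]
contact_force: [3.8, 2.3, -2.0]
grip_width: 11.3
```

```bash
python3 s.py
```

```text
6.35 [ 556.8 -110.9  211.8] yaw 1.3918 F [ 3.8  2.3 -2. ] M [ 0.382 -0.865  0.037] 11.3 q6 -0.153 tau6 0.796
```

Request:
{"api": "arm_command", "payload": {
  "targets": "0.0006 0.0002 0 0 0 -4 0; 0.0006 0.0002 0 0 0 -8 0; 0.0006 0.0002 0 0 0 -8 0"
}}

```text
time: 6.65
tool_pos: [557.0, -110.9, 211.7]
tcp_rot: [3.141, 0.0, 1.253]
contact_force: [3.5, 0.9, -2.0]
grip_width: 11.6
```

```bash
python3 s.py
```

```text
6.65 [ 557.  -110.9  211.7] yaw 1.2528 F [ 3.5  0.9 -2. ] M [ 0.149 -0.605  0.38 ] 11.6 q6 -0.013 tau6 1.105
```

Seat felt: torque jumped from 0.04 to 0.38 N m, about 0.13 rad past contact, so first contact is at yaw ≈ 1.385. I'll hold briefly, then read again.

Request:
{"api": "arm_command", "payload": {
  "targets": "0 0 0 0 0 0 0; 0 0 0 0 0 0 0; 0 0 0 0 0 0 0"
}}

```text
time: 6.95
tool_pos: [557.0, -110.9, 211.7]
tcp_rot: [3.141, 0.0, 1.25]
contact_force: [3.8, 0.1, -2.1]
grip_width: 11.8
```

```bash
python3 s.py
```

```text
6.95 [ 557.  -110.9  211.7] yaw 1.2504 F [ 3.8  0.1 -2.1] M [-0.007 -0.69   0.358] 11.8 q6 -0.011 tau6 0.354
```

Request:
{"api": "arm_command", "payload": {
  "targets": "0 0 0 0 0 8 0; 0 0 0 0 0 16 0; 0 0 0 0 0 24 0; 0 0 0 0 0 32 0; 0 0 0 0 0 40 0"
}}

```text
time: 7.45
tool_pos: [555.9, -110.9, 211.7]
tcp_rot: [-3.139, -0.001, 1.953]
contact_force: [-0.6, 0.9, 0.2]
grip_width: 11.8
```

Request:
{"api": "arm_command", "payload": {
  "targets": "0 0 0 0 0 8 0; 0 0 0 0 0 16 0; 0 0 0 0 0 24 0; 0 0 0 0 0 32 0; 0 0 0 0 0 40 0"
}}

```text
time: 7.95
tool_pos: [554.9, -111.7, 211.7]
tcp_rot: [-3.138, -0.003, 2.651]
contact_force: [-5.5, -3.6, 2.7]
grip_width: 11.7
```

Request:
{"api": "arm_command", "payload": {
  "targets": "0 0 0 0 0 8 0; 0 0 0 0 0 14 0; 0 0 0 0 0 17.5 0; 0 0 0 0 0 17.5 0; 0 0 0 0 0 17.5 0"
}}

```text
time: 8.45
tool_pos: [554.8, -112.2, 211.7]
tcp_rot: [-3.139, -0.004, 2.95]
contact_force: [-5.4, -3.7, 2.1]
grip_width: 11.6
```

```bash
python3 s.py
```

```text
8.45 [ 554.8 -112.2  211.7] yaw 2.9504 F [-5.4 -3.7  2.1] M [-0.643  0.67  -0.056] 11.6 q6 -1.712 tau6 -0.083
```

Now I'll release and lift.

Request:
{"api": "arm_command", "payload": {
  "targets": "0 0 0 0 0 0 0.03; 0 0 0 0 0 0 0.06; 0 0 0 0 0 0 0.0918; 0 0 0 0 0 0 0.0918; 0 0 0 0 0 0 0.0918"
}}

```text
time: 8.95
tool_pos: [556.9, -110.6, 211.7]
tcp_rot: [3.141, -0.0, 2.951]
contact_force: [-0.9, -0.2, -0.8]
grip_width: 47.0
```

Request:
{"api": "arm_command", "payload": {
  "targets": "0 0 0 0 0 0 0.0918; 0 0 0 0 0 0 0.0918; 0 0 0 0 0 0 0.0918; 0 0 0 0 0 0 0.0918; 0 0 0 0 0 0 0.0918"
}}

```text
time: 9.45
tool_pos: [556.9, -110.7, 211.7]
tcp_rot: [3.141, -0.0, 2.95]
contact_force: [-0.6, -1.3, 0.7]
grip_width: 87.0
```

Request:
{"api": "arm_command", "payload": {
  "targets": "0 0 0.03 0 0 0 0.0918; 0 0 0.06 0 0 0 0.0918; 0 0 0.095 0 0 0 0.0918; 0 0 0.095 0 0 0 0.0918; 0 0 0.095 0 0 0 0.0918"
}}

```text
time: 9.95
tool_pos: [557.1, -110.7, 307.2]
tcp_rot: [-3.141, 0.001, 2.95]
contact_force: [-0.4, 0.4, -0.0]
grip_width: 91.6
```

```bash
python3 s.py
python3 - <<'E'
from h import *
from scipy.spatial.transform import Rotation as Ro
o=get_obs()
c=save('wrist','w1');Z=c['range_z'];T=np.array(c['tool_from_camera']);v,u=np.mgrid[:400,:640]
P=(np.linalg.inv(c['camera_matrix'])@np.stack([u,v,np.ones_like(u)]).reshape(3,-1))*Z.ravel()
P=T[:3,:3]@P+T[:3,3:];W=(Ro.from_euler('xyz',o['tcp_rot']).as_matrix()@P).T+o['tool_pos']
m=(Z.ravel()>0)&(np.hypot(W[:,0]-554,W[:,1]+111)<45)&(W[:,2]>230)&(W[:,2]<250);p=W[m]
w,V=np.linalg.eigh(np.cov(p[:,:2].T));print(len(p),p.mean(0),np.degrees(np.arctan2(V[1,1],V[0,1])),np.degrees(o['tcp_rot'][2]))
E
```

```text
9.95 [ 557.1 -110.7  307.2] yaw 2.9504 F [-0.4  0.4 -0. ] M [ 0.097 -0.165  0.027] 91.6 q6 -1.711 tau6 -0.001
1374 [ 553.99685122 -112.88600875  238.80696701] 168.34547342107754 169.04407232781904
```

View pics/w1.png

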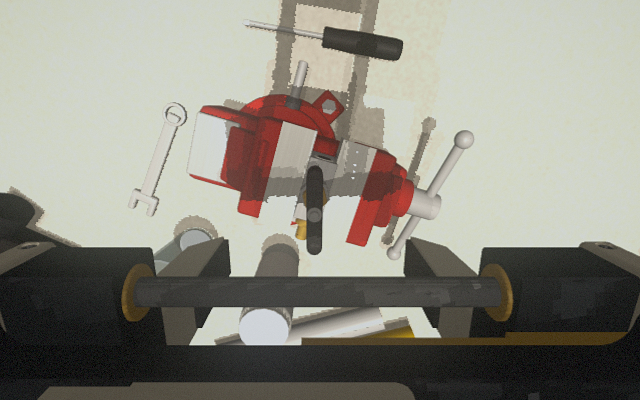

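The released bar stands at 168.3° at pixel (315,210), about 1.55 rad open from contact, and the things round the vise look undisturbed.

```bash
python3 -c "
from plant import *
print(close_job())"
```

```text
the job is handed in; nothing more can be done
None
```

The valve is set and the job is handed in; the hand-in gave no verdict.

- **Bottoming:** I turned the handle about 94° clockwise in checked steps. Torque then rose from an even drag of about 0.04 N m to 0.36–0.38 N m. That is about 0.13 rad past first contact (0.3 rad ruins the seat), and I held it there for over 0.3 s. I put first contact at a tool yaw of about 1.385 rad.
- **Back-off:** I turned it back, let go and lifted clear. The wrist camera then read the bar at 168.3°, against 169.0° for the tool. That is about 1.55 rad open from first contact, against a target of 1.57.
- **Last checks:** Force on the arm was about zero, the gripper was open, and the arm was clear of everything at about 10 s. The can, tumbler, screwdriver and spanner looked undisturbed in the wrist picture; I did not measure their positions afterwards.
- **Disagreement:** The camera placed the handle's axis about 2 mm off where the grip pulled the tool. This caused side forces of up to about 6.5 N while turning, with no harm seen.

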